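# Index a sprocket turntable by its arm and lock it

## Robot

A 6-joint arm with a two-finger parallel gripper is mounted at the origin on the work surface. World frame = base frame: x ahead of the robot, y to its left, z up, the work surface at z = 0. Lengths are in mm, angles in rad, forces in N, time in s.
With the tool pointing down it reaches from about 350 to 875 mm from the base axis. Payload 4.2 kg.
Tool frame: the origin (TCP) lies midway between the tips of the shut fingers; the grasp point (between the pads) lies 19 mm behind it (arm.grip_point_offset is the z of the grasp point in the tool frame, in mm); z points along the fingers, x is the direction in which the jaws open and shut, and the axes are right-handed (so a half turn about z gives the same grasp; the last joint's range is limited). The gripper opens to 85 mm and grips with 20 to 120 N. Pads are 22 mm wide; open, the fingers measure 114 mm over their backs; the gripper's body (76 mm by 85 mm) begins 54 mm behind the grasp point. The pads swing forward as they close: fully open they stand 13 mm farther back than shut.
Start: joints at [-0.942, 0.385, 0.008, 0, -1.194, -0.259], TCP at [225.907, -582.722, 231.312] pointing down, gripper open.
Joint ranges: [-3.14, 3.14], [-1.21, 2.06], [-1.07, 1.41], [-3.16, 2.05], [-2.99, -0.16], [-3.1, 3.1]. Speed limits (rad/s): [2.79, 2.79, 3.14, 3.14, 3.14, 3.14].

## Interface

Orientations are given as a unit quaternion [x, y, z, w].
In Python, from bench import arm gives the robot as it stands.
- The arm moves only by the shell command python3 -m jog 'ROWS'. ROWS is JSON, a list of rows, each an object of numbers: "hand": the finger opening in mm, from 0 to 85.4; "dx", "dy", "dz": the shift along the tool's x, y, z in mm; "rx", "ry", "rz": the turn, a rotation vector about the tool's x, y, z in rad. A call has 1 to 5 rows; each row shifts and turns the commanded pose from where the row before left it, along the tool's axes as they then stand; what a row does not reach is not made up. A row lasts 1/12 s, in which the tool goes at most 41.7 mm and 7.16 degrees, less where a joint would pass 70% of its speed; a pose out of reach is approached as far as the arm can. A call with a gripper value outside its range is refused whole. The fingers move at their own pace and stop on an object; the grip force is fixed at half the most. Time passes only in rows, so rows that do not move let the fingers close. It gives the time, the measured TCP pose, the force and the opening at its end, in the units of the state.
- arm.read_state(): the state, without advancing time (a new reading comes with each control period).
- arm.get_image(name): name is "scene" or "side" or "wrist"; returns a dict with "img" (384x512x3 uint8, red, green, blue), "depth" (384x512 float32, mm along the optical axis (not along the pixel's ray), 0 where there is no reading), "intrinsics" (3x3 intrinsics, pixels), "dist" ([k1, k2, p1, p2, k3] as OpenCV has them; the pictures are not rectified), "R" (3x3) and "t" (3): a world point X has camera coordinates R X + t; the wrist camera has in their place "T_tool_cam" (4x4, takes a point from camera to tool coordinates, whose origin is the TCP and whose axes are the tool frame's). Camera axes: x right, y down, z forward; pixel columns grow to the right and rows downward; lengths in mm; the calibration is good to about 2 mm. A picture is of the moment at which its call begins: read the wrist's pose just before it.
- arm.job_done(): hands the job in, once; it reports no verdict.
The state is a dict: "clock": time; "joints": joint angles; "joint_vel": joint speeds; "joint_efforts": joint torques, N m; "position": TCP position; "ee_rot": TCP orientation; "contact_force": force on the tool from outside, world axes, zero at the start; "wrist_torque": the same for the moment, N m; "gripper_width": finger opening in mm.
Only numpy, scipy, OpenCV 4.12 (cv2) and the standard library are available. Lean on these libraries where they do the work, as an engineer would, in place of code of your own. Each camera call takes 0.05 s, during which the arm holds its last target.

## Task

Turn the sprocket turntable by pushing its spokes round with a fingertip until the long arrow-tipped arm points straight at the square post, and leave it there. Then push the clamp lever beside the turntable, away from the turntable, all the way over to its stop to lock it. Only push: the sprocket stays down on its spindle, and the sprocket stacks, tools and containers around are left where they stand.

Things in the scene. Friction and masses are not known exactly. Their poses are not given: they have to be found in the camera images.
- fixture: Round dark green base plate, 340 mm across and 12 mm thick, fixed to the table; origin at its centre, at table height, on the turntable's axis. A lug on its +y side carries the clamp lever.
- hub (a point): Point on the turntable's axis, 42 mm above the table, mid-height of its spokes. The turntable is an aluminium disc 110 mm across, top at 53 mm, with a 21 mm spindle up to 77 mm. Three spokes, 120 degrees apart: one long square arm with an arrow tip, two shorter round bars (10 mm thick) ending in 18 mm black balls centred 78 mm from the axis.
- arrow_tip (a point): Point of the long arm's arrow tip, 125 mm from the axis and 42 mm above the table. The arm is 14 mm wide, reaches from 35 to 49 mm above the table and is free on both sides from the disc's rim (55 mm from the axis) to the tip; its arrow head, 23 mm across, begins 102 mm from the axis. Its x axis points from tip to hub.
- arrow_aim (a point): Imaginary point straight ahead of the arrow tip, on the arm's centre line 150 mm from the axis: it lies over the centre of a post when the arm points straight at that post.
- turntable (a joint): Angle of the turntable, rad; grows counter-clockwise seen from above, free to turn several turns either way. It is stiff (about 2 N of push at 90 mm from the axis) and stays where it is left. It is not zeroed at any post.
- square_top (a point): Centre of the top of the square post: steel, 24 x 24 mm, 45 mm tall, fixed on the base plate (top 57 mm above the table), centre 150 mm from the turntable's axis. It is one of three posts, 75 degrees apart on the far half of the plate; which stands where changes. The arrow tip passes 13 mm inside them.
- round_post: Fixed plain round steel post, 24 mm across, 45 mm tall, on the base plate 150 mm from the axis; origin at the centre of its foot. Not the one to point at.
- cone_post: Fixed steel post with a cone top narrowing to 4 mm, 26 mm across at the foot, 45 mm tall, on the base plate 150 mm from the axis; origin at the centre of its foot. Not the one to point at.
- clamp_pivot (a point): Pivot of the clamp lever, 43 mm above the table, on a lug of the base plate to the left of the turntable, 200 mm from its axis; the pivot's boss is 28 mm across and reaches 51 mm above the table.
- clamp_end (a point): Centre of the black 20 mm ball at the free end of the clamp lever, 80 mm from the pivot, 43 mm above the table. The lever is a level round steel bar 12 mm thick that swings level; unlocked it points roughly to the robot with free space on both its sides.
- clamp (a joint): Angle of the clamp lever, rad: 0 to 0.25 unlocked (pointing roughly to the robot), 1.4 locked, against its stop, pointing outward from the turntable. Grows clockwise seen from above. Takes about 2 N at 60 mm from the pivot, stays where left. A steel stop pin (10 mm across, top 42 mm above the table) stands 36 mm from the pivot on the locked lever's far side.
- sprocket_mid (a point): Centre of the toothed steel sprocket lying loose on the turntable over the spindle: 95 mm across the teeth, 12 mm thick, its underside on the disc's top at 53 mm and its top 65 mm above the table. It turns along with the disc.
- stack_a: Loose stack of four small sprockets, 60 mm across, 60 mm tall, standing near the base plate; origin at the centre of its underside. Leave it alone.
- stack_b: Loose stack of three small sprockets, 60 mm across, 45 mm tall, near the base plate; origin at the centre of its underside. Leave it alone.
- single: Loose single small sprocket, 65 mm across, 15 mm thick, near the base plate; origin at the centre of its underside. Leave it alone.
- wrench: Loose wrench, 180 mm long, lying along its x axis to the right; origin at its underside. Leave it alone.
- grinder: Loose hand grinder, 200 mm long, 32 mm thick, lying along its x axis to the left; origin at its underside. Leave it alone.
- tin: Loose closed tin, 64 mm across, 100 mm tall, to the left; origin at the centre of its underside. Leave it alone.
- pin_box: Loose open wooden box, 120 x 90 x 45 mm, to the right; origin at the centre of its underside. Leave it alone.
Not all that is in view belongs to the job. Leave any blue or yellow look-alike of the part that bears sprocket_mid alone.

How it is judged:
By the outcome, as a careful person would: the job done as asked, in the order asked, and still so for the second after the job is handed in, with the robot touching nothing.
It also fails if it takes over 64 s, if anything falls off the work surface, if the arm or the gripper's body presses on something with over 40 N, if the wrist force passes 120 N, or if a joint passes its speed limit or range.

## Working session

There is one attempt and no reset: what is moved stays moved. The work goes in short steps, Python scripts to look and compute and a shell command to move; the robot and the scene stay as the last step left them, time stands still between calls to the robot, and variables do not carry over. Pictures are saved under pics/ and viewed, and the job is handed in when it is done.

```bash
mkdir -p pics; ls; python3 - <<'E'
from bench import arm
import cv2
print(arm.read_state())
for n in ("scene","side","wrist"):
    d=arm.get_image(n)
    cv2.imwrite(f"pics/{n}0.png",d["img"][:,:,::-1])
    print(n,d["intrinsics"].tolist(),d["dist"],d.get("R"),d.get("t"),d.get("T_tool_cam"))
E
```

```text
pics
{'clock': 0.0, 'joints': array([-9.42419311e-01,  3.85533914e-01,  6.62264025e-03, -5.20911978e-04,
       -1.19399755e+00, -2.58612312e-01]), 'joint_vel': array([ 0.00022353,  0.00074155,  0.00164257,  0.00051632, -0.00058269,
       -0.00109298]), 'joint_efforts': array([ 3.26050631e-04, -3.92287660e+01,  1.88401437e+01,  4.18611601e+00,
       -4.54950452e-03,  9.54794473e-06]), 'position': array([ 225.68874879, -582.1964891 ,  230.23075468]), 'ee_rot': array([ 5.65147060e-01,  8.24989471e-01,  5.82210450e-04, -9.13944103e-04]), 'contact_force': array([ 0.13621802,  0.52910517, -0.16359841]), 'wrist_torque': array([-0.03419492,  0.00725722,  0.0601987 ]), 'gripper_width': 85.24493620195199}
scene [[432.0884471084577, 0.0, 256.9564307951043], [0.0, 432.0884471084577, 187.8561632461388], [0.0, 0.0, 1.0]] [0.03508255 0.         0.         0.         0.        ] [[-0.3935654   0.91927182  0.00675232]
 [ 0.66382726  0.2892685  -0.68967899]
 [-0.6359557  -0.26695141 -0.72408376]] [ 250.34303363 -357.20370082 1809.40014512] None
side [[425.88251355136697, 0.0, 256.3473542632328], [0.0, 425.88251355136697, 193.46972799158883], [0.0, 0.0, 1.0]] [-0.05182824  0.          0.          0.          0.        ] [[-0.88048879 -0.47391773  0.0118945 ]
 [-0.25907332  0.46001541 -0.8492743 ]
 [ 0.3970145  -0.75085804 -0.52781786]] [ 517.3031227   231.55792819 1381.59437856] None
wrist [[267.8002506586903, 0.0, 257.92656537434806], [0.0, 267.8002506586903, 193.46125328230212], [0.0, 0.0, 1.0]] [-0.01532912  0.          0.          0.          0.        ] None None [[ 9.99999884e-01 -8.95928936e-05  4.73143076e-04  2.73266393e-01]
 [-6.37364809e-05  9.49270846e-01  3.14459627e-01 -8.12232953e+01]
 [-4.77314276e-04 -3.14459621e-01  9.49270730e-01 -1.41920883e+02]
 [ 0.00000000e+00  0.00000000e+00  0.00000000e+00  1.00000000e+00]]
```

View pics/scene0.png

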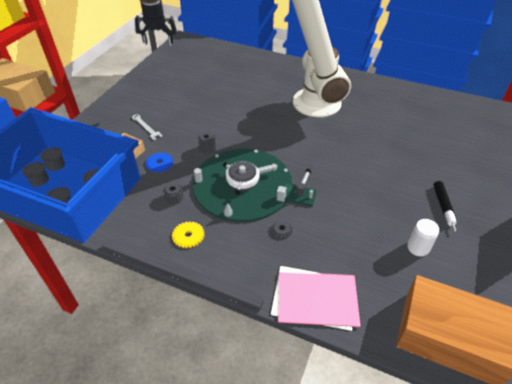

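View pics/side0.png

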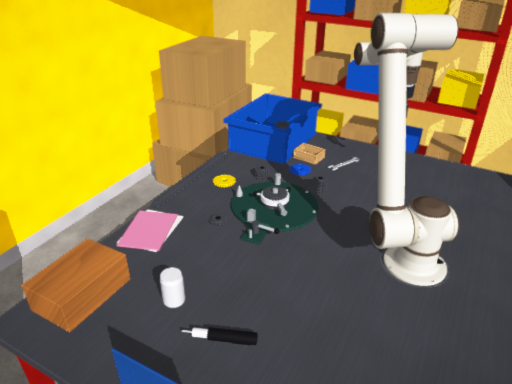

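View pics/wrist0.png

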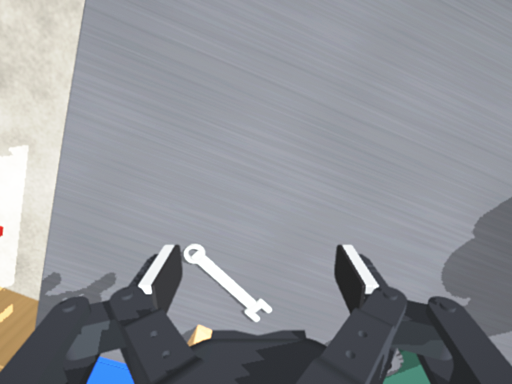

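```bash
python3 - <<'E'
import cv2
a=cv2.imread("pics/scene0.png")[140:230,180:330]
cv2.imwrite("pics/scene0c.png",cv2.resize(a,None,fx=5.3,fy=5.3,interpolation=cv2.INTER_CUBIC))
a=cv2.imread("pics/side0.png")[165:250,215:335]
cv2.imwrite("pics/side0c.png",cv2.resize(a,None,fx=6.5,fy=6.5,interpolation=cv2.INTER_CUBIC))
E
```

```text
(no output)
```

View pics/scene0c.png

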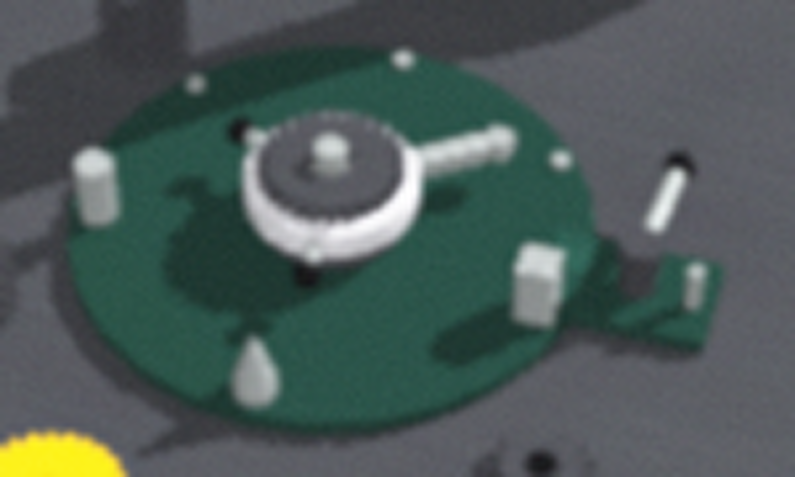

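View pics/side0c.png

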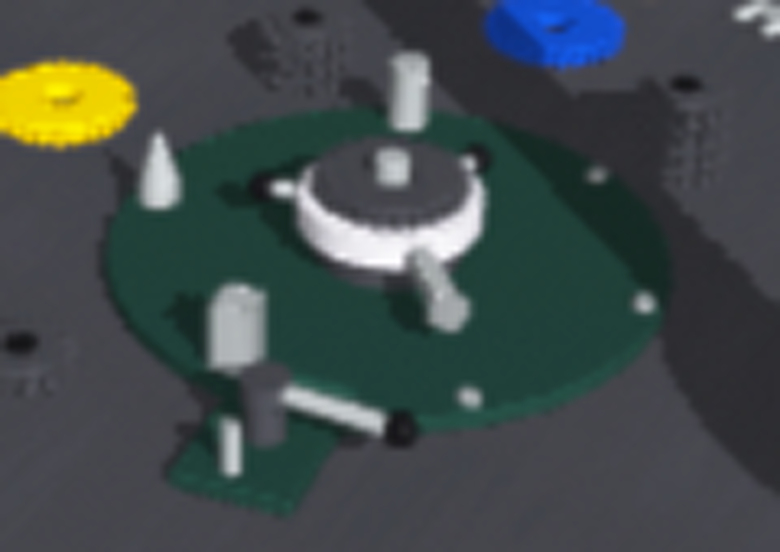

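```bash
cat > h.py <<'E'
import numpy as np, cv2, json
from bench import arm
def ray(K,dist,R,t,uv,z):
    p=cv2.undistortPoints(np.array([[uv]],float),K,dist)[0,0]
    d=R.T@np.array([p[0],p[1],1]); c=-R.T@t
    return c+d*(z-c[2])/d[2]
def proj(K,dist,R,t,X):
    return cv2.projectPoints(np.array(X,float).reshape(-1,1,3),cv2.Rodrigues(R)[0],t,K,dist)[0][:,0]
def cam(n):
    from scipy.spatial.transform import Rotation as Ro
    s=arm.read_state() if n=="wrist" else None
    d=arm.get_image(n); K=np.array(d["intrinsics"]);D=np.array(d["dist"])
    if n=="wrist":
        T=np.eye(4);T[:3,:3]=Ro.from_quat(s["ee_rot"]).as_matrix();T[:3,3]=s["position"]
        C=np.linalg.inv(T@np.array(d["T_tool_cam"])); return d,K,D,C[:3,:3],C[:3,3]
    return d,K,D,np.array(d["R"]),np.array(d["t"])
E
python3 - <<'E'
from h import *
np.set_printoptions(precision=1,suppress=True)
P={}
d,K,D,R,t=cam("scene")
for n,u,v,z in [("spin",330,148,77),("sq",540,258,57),("rnd",95,160,57),("cone",255,340,57),("tip",510,140,42),("ball",680,163,43),("b1",240,130,42),("b2",307,275,42),("pin",697,270,42)]:
    print(n,ray(K,D,R,t,(u/5.3+180,v/5.3+140),z)[:2])
print()
d,K,D,R,t=cam("side")
for n,u,v,z in [("spin",393,157,77),("sq",238,297,57),("rnd",410,62,57),("cone",157,135,57),("tip",450,310,42),("ball",402,430,43),("boss",265,375,51),("b1",478,157,42),("b2",262,187,42),("pin",230,420,42)]:
    print(n,ray(K,D,R,t,(u/6.5+215,v/6.5+165),z)[:2])
E
```

```text
spin [557.2 -87. ]
sq [575.   60.4]
rnd [ 607.4 -226.9]
cone [703.4 -68.8]
tip [470.9   0.7]
ball [448.3 108.4]
b1 [ 532.1 -163.1]
b2 [631.5 -69.2]
pin [532.5 147.6]

spin [552.1 -86.1]
sq [575.   60.6]
rnd [ 607.9 -226.2]
cone [702.4 -68.7]
tip [475.6  -5.6]
ball [449.7 109.3]
boss [530.8 110.9]
b1 [ 531.  -164.1]
b2 [629.7 -68.7]
pin [533.5 144.6]
```

```bash
python3 -m jog '[{"hand":0,"dx":27.7,"dy":28.4},{"hand":0,"dx":27.7,"dy":28.4},{"hand":0,"dx":27.7,"dy":28.4},{"hand":0,"dx":27.7,"dy":28.4},{"hand":0,"dx":27.7,"dy":28.4}]'; python3 -m jog '[{"hand":0,"dx":27.7,"dy":28.4},{"hand":0,"dx":27.7,"dy":28.4},{"hand":0,"dx":27.7,"dy":28.4},{"hand":0,"dx":27.7,"dy":28.4},{"hand":0,"dx":27.7,"dy":28.4}]'
```

```text
$[0]: bad value
$[0]: bad value
```

```bash
python3 -m jog '[{"hand":0,"dx":27.7,"dy":28.4,"dz":0,"rx":0,"ry":0,"rz":0}]'
```

```text
clock: 0.33
position: [241.0, -550.0, 229.8]
ee_rot: [0.567, 0.824, -0.001, -0.0]
contact_force: [1.9, -0.1, -0.8]
gripper_width: 75.6
```

```bash
python3 -m jog '[{"hand":0,"dx":27.7,"dy":28.4,"dz":0,"rx":0,"ry":0,"rz":0},{"hand":0,"dx":27.7,"dy":28.4,"dz":0,"rx":0,"ry":0,"rz":0},{"hand":0,"dx":27.7,"dy":28.4,"dz":0,"rx":0,"ry":0,"rz":0},{"hand":0,"dx":27.7,"dy":28.4,"dz":0,"rx":0,"ry":0,"rz":0},{"hand":0,"dx":27.7,"dy":28.4,"dz":0,"rx":0,"ry":0,"rz":0}]'; python3 -m jog '[{"hand":0,"dx":27.7,"dy":28.4,"dz":0,"rx":0,"ry":0,"rz":0},{"hand":0,"dx":27.7,"dy":28.4,"dz":0,"rx":0,"ry":0,"rz":0},{"hand":0,"dx":27.7,"dy":28.4,"dz":0,"rx":0,"ry":0,"rz":0},{"hand":0,"dx":27.7,"dy":28.4,"dz":0,"rx":0,"ry":0,"rz":0},{"hand":0,"dx":0,"dy":0,"dz":0,"rx":0,"ry":0,"rz":0}]'
```

```text
clock: 0.75
position: [325.0, -364.4, 231.4]
ee_rot: [0.565, 0.825, 0.0, 0.0]
contact_force: [1.5, -0.0, 0.2]
gripper_width: 12.2
clock: 1.17
position: [392.8, -217.3, 231.8]
ee_rot: [0.562, 0.827, 0.001, 0.001]
contact_force: [-0.9, -0.0, 0.4]
gripper_width: 0.1
```

```bash
python3 -m jog '[{"hand":0,"dx":27,"dy":28,"dz":0,"rx":0,"ry":0,"rz":0},{"hand":0,"dx":27,"dy":28,"dz":0,"rx":0,"ry":0,"rz":0},{"hand":0,"dx":27,"dy":28,"dz":0,"rx":0,"ry":0,"rz":0},{"hand":0,"dx":27,"dy":28,"dz":0,"rx":0,"ry":0,"rz":0},{"hand":0,"dx":27,"dy":28,"dz":0,"rx":0,"ry":0,"rz":0}]'; python3 -m jog '[{"hand":0,"dx":0,"dy":0,"dz":0,"rx":0,"ry":0,"rz":-0.1},{"hand":0,"dx":0,"dy":0,"dz":0,"rx":0,"ry":0,"rz":-0.1},{"hand":0,"dx":0,"dy":0,"dz":0,"rx":0,"ry":0,"rz":-0.1},{"hand":0,"dx":0,"dy":0,"dz":0,"rx":0,"ry":0,"rz":-0.09},{"hand":0,"dx":0,"dy":0,"dz":0,"rx":0,"ry":0,"rz":0}]'; python3 - <<'E'
from h import *
d,K,D,R,t=cam("wrist")
cv2.imwrite("pics/w1.png",d["img"][:,:,::-1])
np.savez("w1.npz",K=K,D=D,R=R,t=t)
print(arm.read_state()["ee_rot"],R,t)
E
```

```text
clock: 1.58
position: [472.6, -43.7, 231.6]
ee_rot: [0.565, 0.825, 0.0, 0.0]
contact_force: [0.3, -1.0, -0.2]
gripper_width: 0.0
clock: 2.0
position: [472.3, -45.4, 231.2]
ee_rot: [0.394, 0.919, -0.0, -0.0]
contact_force: [-0.2, 0.6, 0.6]
gripper_width: 0.1
[ 3.95358183e-01  9.18527028e-01 -2.16770468e-05 -6.98903599e-05] [[-0.6899856   0.72382226  0.00110162]
 [ 0.68732229  0.65471318  0.31454526]
 [ 0.22695362  0.21778887 -0.94924184]] [ 358.0131009  -335.31213581  282.41084939]
```

View pics/w1.png

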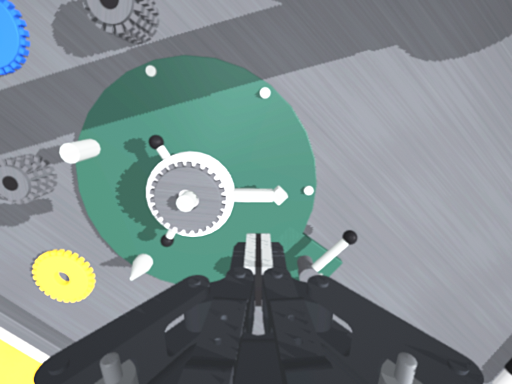

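```bash
python3 - <<'E'
import cv2
a=cv2.imread("pics/w1.png")[125:285,60:300]
cv2.imwrite("pics/w1c.png",cv2.resize(a,None,fx=3.3,fy=3.3,interpolation=cv2.INTER_CUBIC))
E
```

```text
(no output)
```

View pics/w1c.png

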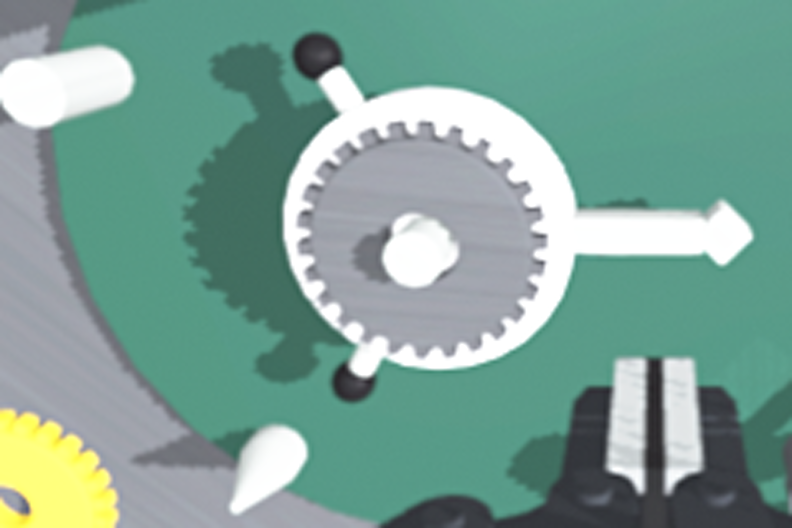

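```bash
python3 - <<'E'
from h import *
np.set_printoptions(precision=1,suppress=True)
w=np.load("w1.npz");a=[w[k] for k in "KDRt"]
for n,u,v,z in [("spin",413,254,77),("rnd",36,92,57),("cone",235,508,57),("tip",752,236,42),("b1",318,55,42),("b2",354,382,42)]:
    print(n,ray(*a,(u/3.3+60,v/3.3+125),z)[:2])
print("ball",ray(*a,(350,237),43)[:2])
E
```

```text
spin [551. -88.]
rnd [ 605.9 -225.2]
cone [702.3 -70. ]
tip [468.6   6.1]
b1 [ 530.1 -161.6]
b2 [629.3 -68.5]
ball [450.6 110. ]
```

```bash
cat > fit.py <<'E'
import numpy as np
from scipy.optimize import least_squares
def fit(o): # list of (name,x,y)
    M={"spin":lambda h,p,a:h,"sq":lambda h,p,a:h+150*U(p),"cone":lambda h,p,a:h+150*U(p-75),"rnd":lambda h,p,a:h+150*U(p-150),
     "tip":lambda h,p,a:h+125*U(a),"b1":lambda h,p,a:h+78*U(a+120),"b2":lambda h,p,a:h+78*U(a-120)}
    f=lambda q:np.concatenate([M[n](q[:2],q[2],q[3])-[x,y] for n,x,y in o])
    r=least_squares(f,[555,-87,82,125],loss="soft_l1"); print(r.x); print(r.fun.reshape(-1,2).round(1).tolist()); return r.x
def U(d): return np.array([np.cos(np.radians(d)),np.sin(np.radians(d))])
E
python3 - <<'E'
from fit import *
fit([("spin",557,-87),("sq",575,60.4),("rnd",607.4,-226.9),("cone",703.4,-68.8),("b1",532.1,-163.1),("b2",631.5,-69.2),
("spin",552,-86),("sq",575,60.6),("rnd",607.9,-226.2),("cone",702.4,-68.7),("b1",531,-164.1),("b2",629.7,-68.7),
("spin",551,-88),("rnd",605.9,-225.2),("cone",702.3,-70),("b1",530.1,-161.6),("b2",629.3,-68.5),("tip",468.6,6.1)])
E
```

```text
[553.28611677 -86.86346395  81.52790345 133.14188792]
[[-3.7, 0.1], [0.4, 1.1], [0.9, 0.5], [-1.1, -1.0], [-1.4, 1.6], [-2.3, 0.1], [1.3, -0.9], [0.4, 0.9], [0.4, -0.2], [-0.1, -1.1], [-0.3, 2.6], [-0.5, -0.4], [2.3, 1.1], [2.4, -1.2], [0.0, 0.2], [0.6, 0.1], [-0.1, -0.6], [-0.8, -1.8]]
```

```bash
python3 -m jog '[{"hand":0,"dx":2,"dy":0,"dz":40,"rx":0,"ry":0,"rz":0},{"hand":0,"dx":0,"dy":0,"dz":40,"rx":0,"ry":0,"rz":0},{"hand":0,"dx":0,"dy":0,"dz":40,"rx":0,"ry":0,"rz":0},{"hand":0,"dx":0,"dy":0,"dz":40,"rx":0,"ry":0,"rz":0},{"hand":0,"dx":0,"dy":0,"dz":30,"rx":0,"ry":0,"rz":0}]'; python3 -m jog '[{"hand":0,"dx":0,"dy":0,"dz":12,"rx":0,"ry":0,"rz":0},{"hand":0,"dx":0,"dy":0,"dz":0,"rx":0,"ry":0,"rz":0},{"hand":0,"dx":0,"dy":0,"dz":0,"rx":0,"ry":0,"rz":0}]'
```

```text
clock: 2.47
position: [469.6, -44.4, 38.9]
ee_rot: [0.396, 0.918, -0.001, -0.001]
contact_force: [0.1, -0.3, -0.9]
gripper_width: 0.3
clock: 2.72
position: [471.1, -44.1, 29.0]
ee_rot: [0.395, 0.919, -0.0, -0.0]
contact_force: [0.5, 0.1, 0.2]
gripper_width: -0.3
```

```bash
python3 -m jog '[{"hand":0,"dx":0,"dy":5,"dz":0,"rx":0,"ry":0,"rz":0},{"hand":0,"dx":0,"dy":5,"dz":0,"rx":0,"ry":0,"rz":0},{"hand":0,"dx":0,"dy":2,"dz":0,"rx":0,"ry":0,"rz":0},{"hand":0,"dx":0,"dy":2,"dz":0,"rx":0,"ry":0,"rz":0}]';  python3 -m jog '[{"hand":0,"dx":0.5,"dy":2.6,"dz":0,"rx":0,"ry":0,"rz":0.03},{"hand":0,"dx":0.9,"dy":5.3,"dz":0,"rx":0,"ry":0,"rz":0.06},{"hand":0,"dx":0.9,"dy":5.3,"dz":0,"rx":0,"ry":0,"rz":0.06},{"hand":0,"dx":0.9,"dy":5.3,"dz":0,"rx":0,"ry":0,"rz":0.06},{"hand":0,"dx":0.9,"dy":5.3,"dz":0,"rx":0,"ry":0,"rz":0.06}]'; python3 - <<'E'
from h import *
d,K,D,R,t=cam("wrist")
cv2.imwrite("pics/w2.png",d["img"][:,:,::-1])
d,K,D,R,t=cam("scene")
cv2.imwrite("pics/s2.png",cv2.resize(d["img"][140:230,180:330,::-1],None,fx=5.3,fy=5.3,interpolation=cv2.INTER_CUBIC))
E
```

```text
clock: 3.05
position: [481.7, -34.0, 30.4]
ee_rot: [0.395, 0.919, 0.0, 0.001]
contact_force: [-0.0, -1.9, 0.8]
gripper_width: 0.2
clock: 3.47
position: [497.1, -16.6, 29.8]
ee_rot: [0.516, 0.857, -0.0, -0.0]
contact_force: [-1.5, -2.4, 0.7]
gripper_width: 0.1
```

View pics/w2.png

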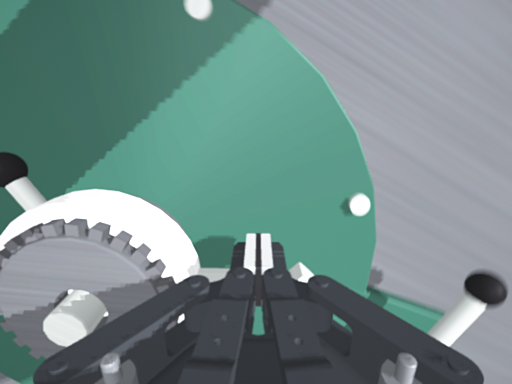

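View pics/s2.png

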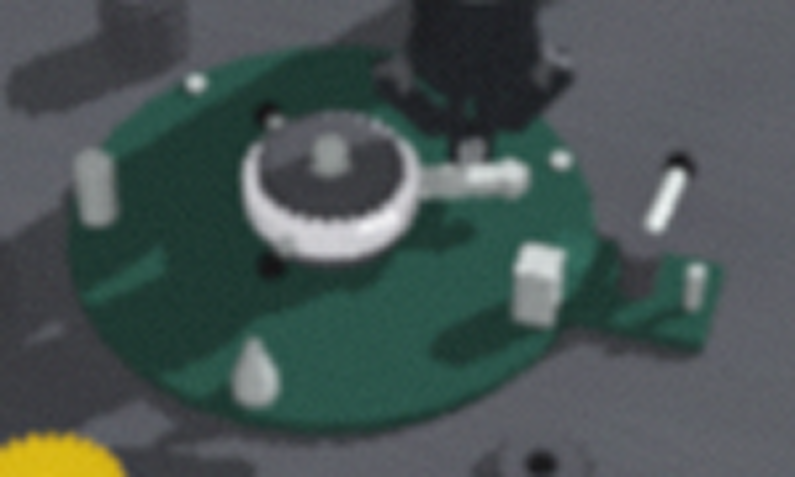

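```bash
python3 -m jog '[{"hand":0,"dx":0.9,"dy":5.3,"dz":0,"rx":0,"ry":0,"rz":0.06},{"hand":0,"dx":0.9,"dy":5.3,"dz":0,"rx":0,"ry":0,"rz":0.06},{"hand":0,"dx":0.9,"dy":5.3,"dz":0,"rx":0,"ry":0,"rz":0.06},{"hand":0,"dx":0.9,"dy":5.3,"dz":0,"rx":0,"ry":0,"rz":0.06},{"hand":0,"dx":0.9,"dy":5.3,"dz":0,"rx":0,"ry":0,"rz":0.06}]';  python3 -m jog '[{"hand":0,"dx":0.9,"dy":5.3,"dz":0,"rx":0,"ry":0,"rz":0.06},{"hand":0,"dx":0.9,"dy":5.3,"dz":0,"rx":0,"ry":0,"rz":0.06},{"hand":0,"dx":0.9,"dy":5.3,"dz":0,"rx":0,"ry":0,"rz":0.06},{"hand":0,"dx":0.5,"dy":2.6,"dz":0,"rx":0,"ry":0,"rz":0.03},{"hand":0,"dx":0,"dy":0,"dz":0,"rx":0,"ry":0,"rz":0}]'; python3 - <<'E'
from h import *
d,K,D,R,t=cam("scene")
cv2.imwrite("pics/s3.png",cv2.resize(d["img"][140:230,180:330,::-1],None,fx=5.3,fy=5.3,interpolation=cv2.INTER_CUBIC))
d,K,D,R,t=cam("side")
cv2.imwrite("pics/d3.png",cv2.resize(d["img"][165:250,215:335,::-1],None,fx=6.5,fy=6.5,interpolation=cv2.INTER_CUBIC))
E
```

```text
clock: 3.98
position: [519.7, -3.0, 29.5]
ee_rot: [0.638, 0.77, -0.0, -0.0]
contact_force: [-1.1, -0.9, 1.8]
gripper_width: 0.0
clock: 4.4
position: [538.7, 2.5, 29.5]
ee_rot: [0.714, 0.7, 0.0, 0.0]
contact_force: [-0.3, 0.3, -0.4]
gripper_width: 0.0
```

View pics/d3.png

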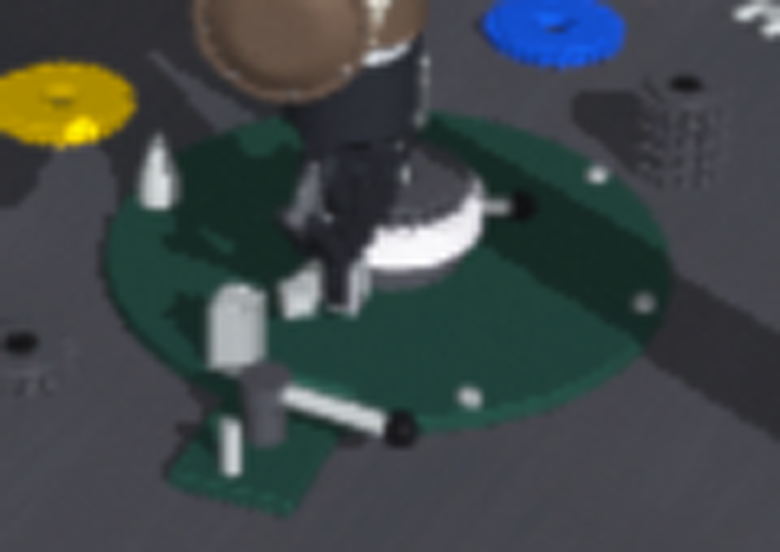

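View pics/s3.png

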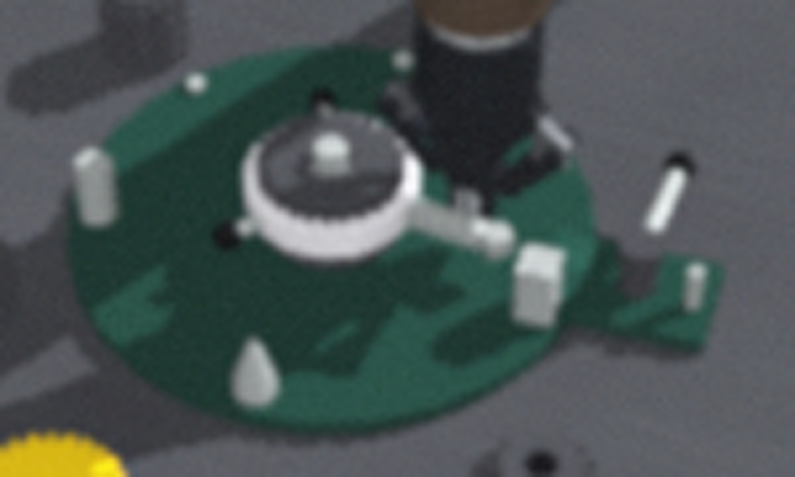

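```bash
python3 -m jog '[{"hand":0,"dx":0,"dy":-15,"dz":0,"rx":0,"ry":0,"rz":0},{"hand":0,"dx":0,"dy":0,"dz":-40,"rx":0,"ry":0,"rz":0},{"hand":0,"dx":0,"dy":0,"dz":-40,"rx":0,"ry":0,"rz":0},{"hand":0,"dx":0,"dy":0,"dz":-40,"rx":0,"ry":0,"rz":0},{"hand":0,"dx":0,"dy":10,"dz":-30,"rx":0,"ry":0,"rz":0}]';  python3 -m jog '[{"hand":0,"dx":0,"dy":35,"dz":0,"rx":0,"ry":0,"rz":0},{"hand":0,"dx":0,"dy":35,"dz":0,"rx":0,"ry":0,"rz":0},{"hand":0,"dx":0,"dy":35,"dz":0,"rx":0,"ry":0,"rz":0},{"hand":0,"dx":0,"dy":0,"dz":0,"rx":0,"ry":0,"rz":0},{"hand":0,"dx":0,"dy":0,"dz":0,"rx":0,"ry":0,"rz":0}]'; python3 - <<'E'
from h import *
d,K,D,R,t=cam("wrist")
cv2.imwrite("pics/w4.png",d["img"][:,:,::-1])
cv2.imwrite("pics/w4c.png",cv2.resize(d["img"][60:260,120:380,::-1],None,fx=3,fy=3,interpolation=cv2.INTER_CUBIC))
np.savez("w4.npz",K=K,D=D,R=R,t=t)
E
```

```text
clock: 4.92
position: [533.0, 2.6, 183.2]
ee_rot: [0.713, 0.701, 0.002, 0.001]
contact_force: [0.6, -0.1, 0.2]
gripper_width: 0.4
clock: 5.33
position: [639.2, 0.3, 178.0]
ee_rot: [0.714, 0.7, -0.0, -0.0]
contact_force: [-0.5, -0.6, 0.4]
gripper_width: 0.2
```

View pics/w4.png

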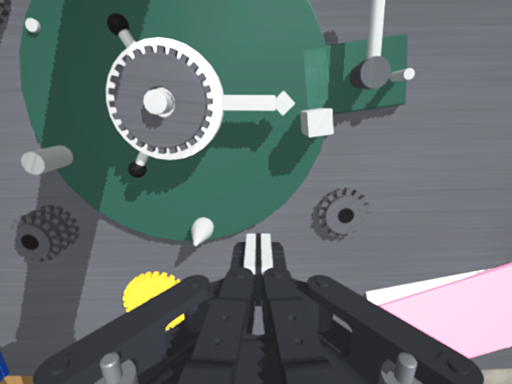

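View pics/w4c.png

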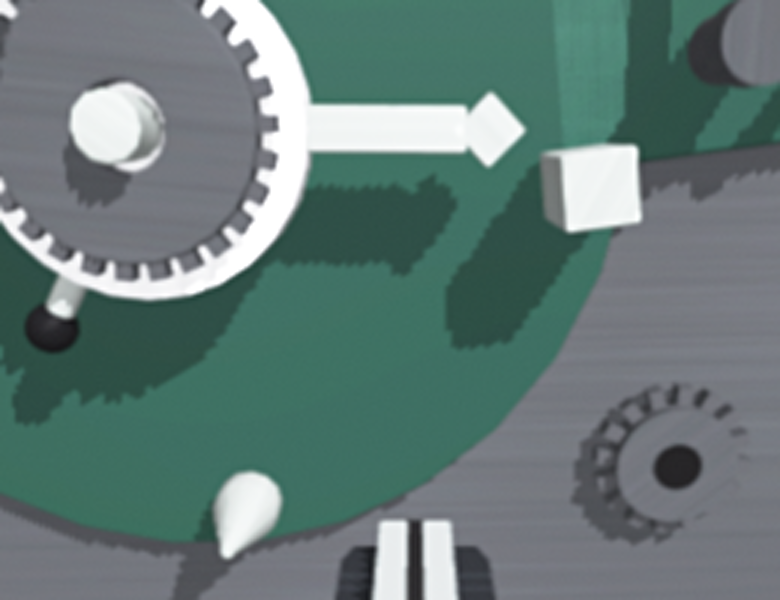

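```bash
python3 - <<'E'
import cv2
a=cv2.imread("pics/w4.png")[80:145,260:345]
cv2.imwrite("pics/w4d.png",cv2.resize(a,None,fx=9,fy=9,interpolation=cv2.INTER_CUBIC))
E
```

```text
(no output)
```

View pics/w4d.png

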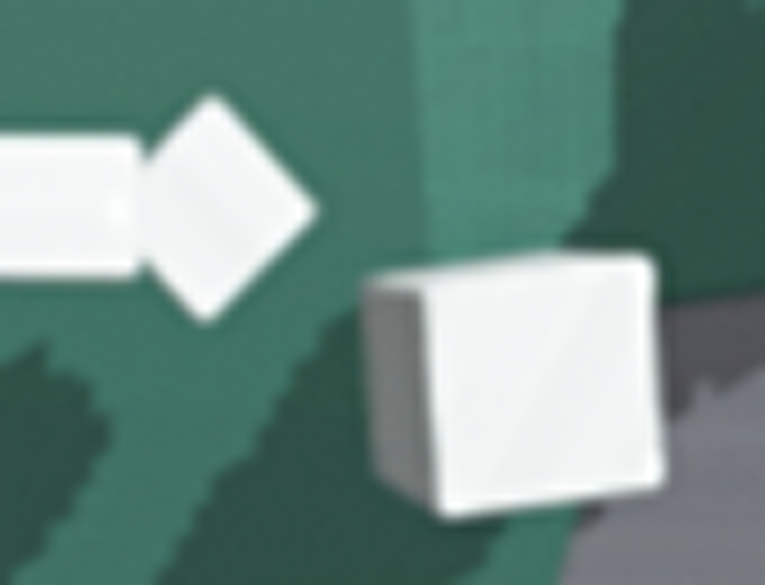

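```bash
python3 - <<'E'
from h import *
from fit import fit
np.set_printoptions(precision=1,suppress=True)
w=np.load("w4.npz");a=[w[k] for k in "KDRt"]
g=lambda u,v,z:ray(*a,(u,v),z)[:2]
P=dict(spin=g(155.7,101.3,77),sq=g(320.6,123.1,57),tip=g(295.6,103.3,49),a1=g(223.3,102.7,49),a2=g(273.3,103,49),cone=g(120+227/3,60+555/3,57),b2=g(120+52/3,60+327/3,42),b1=g(118,24,42),rnd=g(33,162,57))
for k in P: print(k,P[k])
d=P["tip"]-P["a1"]; print(np.degrees(np.arctan2(d[1],d[0])))
r=fit([(k,*P[k]) for k in P if k[0]!="a"]); r=fit([(k,*P[k]) for k in ("spin","sq","tip")])
E
```

```text
spin [552.9 -85.8]
sq [575.3  61.6]
tip [556.9  38.4]
a1 [555. -31.]
a2 [556.2  17. ]
cone [703.4 -69.6]
b2 [ 619.8 -127.5]
b1 [ 484.4 -124.1]
rnd [ 606.9 -225.2]
88.41406388584818
[553.1 -86.3  81.3  88.4]
[[0.3, -0.6], [0.3, 0.4], [-0.2, 0.2], [-1.2, -0.2], [-0.2, 0.2], [0.1, 0.6], [0.8, -0.8]]
[552.8 -86.4  81.3  88.1]
[[-0.1, -0.6], [0.0, 0.3], [0.0, 0.2]]
```

```bash
python3 -m jog '[{"hand":0,"dx":0,"dy":-40,"dz":0,"rx":0,"ry":0,"rz":0},{"hand":0,"dx":0,"dy":-40,"dz":0,"rx":0,"ry":0,"rz":0},{"hand":0,"dx":0,"dy":-35,"dz":0,"rx":0,"ry":0,"rz":0.04},{"hand":0,"dx":0,"dy":0,"dz":10,"rx":0,"ry":0,"rz":0.04},{"hand":0,"dx":0,"dy":0,"dz":35,"rx":0,"ry":0,"rz":0.05}]';  python3 -m jog '[{"hand":0,"dx":0,"dy":0,"dz":35,"rx":0,"ry":0,"rz":0},{"hand":0,"dx":0,"dy":0,"dz":35,"rx":0,"ry":0,"rz":0},{"hand":0,"dx":0,"dy":0,"dz":33,"rx":0,"ry":0,"rz":0},{"hand":0,"dx":0,"dy":0,"dz":0,"rx":0,"ry":0,"rz":0},{"hand":0,"dx":0,"dy":0,"dz":0,"rx":0,"ry":0,"rz":0}]'
```

```text
clock: 5.8
position: [524.5, 3.3, 140.2]
ee_rot: [0.758, 0.653, 0.006, 0.003]
contact_force: [1.5, -0.0, -0.3]
gripper_width: -0.0
clock: 6.22
position: [521.8, 2.3, 31.0]
ee_rot: [0.758, 0.652, -0.002, -0.001]
contact_force: [0.5, -0.3, 1.4]
gripper_width: -0.3
```

```bash
python3 -m jog '[{"hand":0,"dx":2,"dy":8,"dz":0,"rx":0,"ry":0,"rz":0},{"hand":0,"dx":2,"dy":7,"dz":0,"rx":0,"ry":0,"rz":0},{"hand":0,"dx":1,"dy":5,"dz":0,"rx":0,"ry":0,"rz":0},{"hand":0,"dx":0,"dy":4,"dz":0,"rx":0,"ry":0,"rz":0},{"hand":0,"dx":0,"dy":0,"dz":0,"rx":0,"ry":0,"rz":0}]';  python3 -m jog '[{"hand":0,"dx":0,"dy":1,"dz":0,"rx":0,"ry":0,"rz":0},{"hand":0,"dx":0,"dy":1,"dz":0,"rx":0,"ry":0,"rz":0},{"hand":0,"dx":0,"dy":0,"dz":0,"rx":0,"ry":0,"rz":0},{"hand":0,"dx":0,"dy":0,"dz":0,"rx":0,"ry":0,"rz":0}]'
```

```text
clock: 6.63
position: [549.9, 4.4, 32.5]
ee_rot: [0.758, 0.652, 0.002, 0.001]
contact_force: [-0.2, 0.1, 0.0]
gripper_width: -0.3
clock: 6.97
position: [550.0, 3.8, 31.3]
ee_rot: [0.758, 0.652, 0.0, 0.0]
contact_force: [-0.5, -0.3, -0.3]
gripper_width: -0.3
```

```bash
python3 -m jog '[{"hand":0,"dx":0,"dy":-15,"dz":0,"rx":0,"ry":0,"rz":0},{"hand":0,"dx":0,"dy":0,"dz":-40,"rx":0,"ry":0,"rz":0},{"hand":0,"dx":0,"dy":0,"dz":-40,"rx":0,"ry":0,"rz":0},{"hand":0,"dx":0,"dy":0,"dz":-40,"rx":0,"ry":0,"rz":0},{"hand":0,"dx":0,"dy":10,"dz":-30,"rx":0,"ry":0,"rz":0}]';  python3 -m jog '[{"hand":0,"dx":0,"dy":35,"dz":0,"rx":0,"ry":0,"rz":0},{"hand":0,"dx":0,"dy":35,"dz":0,"rx":0,"ry":0,"rz":0},{"hand":0,"dx":0,"dy":30,"dz":0,"rx":0,"ry":0,"rz":0},{"hand":0,"dx":0,"dy":0,"dz":0,"rx":0,"ry":0,"rz":0},{"hand":0,"dx":0,"dy":0,"dz":0,"rx":0,"ry":0,"rz":0}]'; python3 - <<'E'
from h import *
d,K,D,R,t=cam("wrist")
cv2.imwrite("pics/w5.png",d["img"][:,:,::-1])
cv2.imwrite("pics/w5c.png",cv2.resize(d["img"][70:150,140:340,::-1],None,fx=4,fy=4,interpolation=cv2.INTER_CUBIC))
np.savez("w5.npz",K=K,D=D,R=R,t=t)
E
```

```text
clock: 7.38
position: [544.5, 4.6, 184.9]
ee_rot: [0.758, 0.652, 0.001, 0.001]
contact_force: [0.7, 0.4, -0.6]
gripper_width: -0.0
clock: 7.8
position: [644.4, -10.8, 179.8]
ee_rot: [0.759, 0.652, -0.001, -0.001]
contact_force: [-0.9, -0.4, -0.3]
gripper_width: 0.3
```

View pics/w5.png

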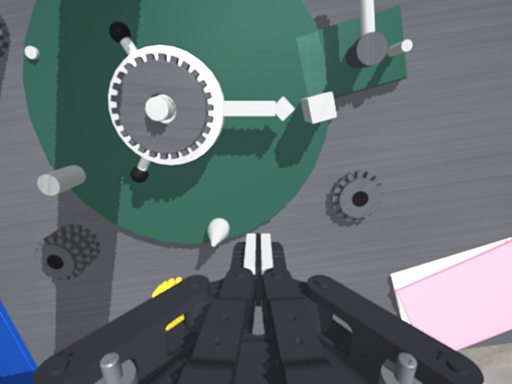

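View pics/w5c.png

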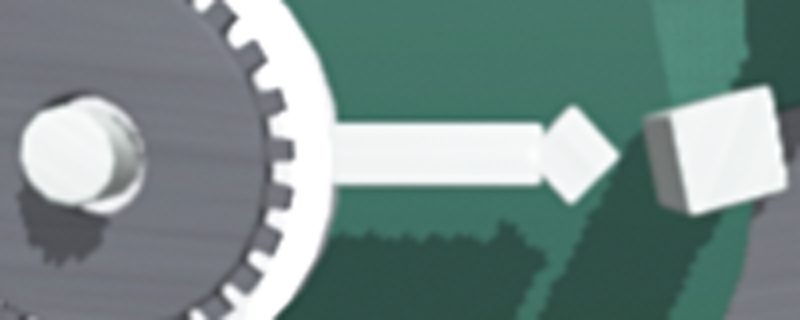

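```bash
python3 - <<'E'
from h import *
from fit import fit
np.set_printoptions(precision=1,suppress=True)
w=np.load("w5.npz");a=[w[k] for k in "KDRt"]
g=lambda u,v,z:ray(*a,(u,v),z)[:2]
c=lambda u,v,z:g(140+u/4,70+v/4,z)
P=dict(spin=c(68,156,77),sq=c(730.5,151,57),tip=c(618,155,49),a1=c(340,154,49),a2=c(530,154,49),cone=g(214,242,57),b2=g(139,174.5,42),b1=g(119.5,32,42),rnd=g(46,184,57),piv=g(371,49,51),pin=g(407,45,42))
for k in P: print(k,P[k])
for x,y in (("a1","tip"),("a1","a2"),("spin","tip"),("spin","sq")):
  d=P[y]-P[x]; print(x,y,np.degrees(np.arctan2(d[1],d[0])))
r=fit([(k,*P[k]) for k in P if k[0]!="a" and k[0]!="p"]); r=fit([(k,*P[k]) for k in ("spin","sq","tip")])
E
```

```text
spin [553.7 -86.2]
sq [575.4  61.6]
tip [572.6  36.3]
a1 [562.2 -30.6]
a2 [569.1  15.1]
cone [699.1 -68.3]
b2 [ 614.7 -135.9]
b1 [ 480.4 -115.4]
rnd [ 607.  -227.9]
piv [531.1 110.6]
pin [531.4 147.9]
a1 tip 81.1437319154304
a1 a2 81.31878340975966
spin tip 81.22677439945947
spin sq 81.64405341705218
[553.1 -86.9  81.5  81.2]
[[-0.6, -0.7], [-0.1, -0.2], [-0.3, 0.4], [3.0, -1.7], [-0.9, 0.2], [-0.1, 0.3], [0.9, 1.4]]
[553.6 -86.8  81.6  81.2]
[[-0.1, -0.6], [0.0, 0.0], [0.1, 0.5]]
```

```bash
python3 -m jog '[{"hand":0,"dx":13.3,"dy":-34.6,"dz":0,"rx":0,"ry":0,"rz":0},{"hand":0,"dx":13.3,"dy":-34.6,"dz":0,"rx":0,"ry":0,"rz":0},{"hand":0,"dx":13.3,"dy":-34.6,"dz":0,"rx":0,"ry":0,"rz":0},{"hand":0,"dx":13.3,"dy":-34.6,"dz":0,"rx":0,"ry":0,"rz":0},{"hand":0,"dx":13.3,"dy":-34.6,"dz":0,"rx":0,"ry":0,"rz":0}]'
for i in 1 2; do python3 -m jog '[{"hand":0,"dx":0,"dy":0,"dz":0,"rx":0,"ry":0,"rz":-0.116},{"hand":0,"dx":0,"dy":0,"dz":0,"rx":0,"ry":0,"rz":-0.116},{"hand":0,"dx":0,"dy":0,"dz":0,"rx":0,"ry":0,"rz":-0.116},{"hand":0,"dx":0,"dy":0,"dz":0,"rx":0,"ry":0,"rz":-0.116},{"hand":0,"dx":0,"dy":0,"dz":0,"rx":0,"ry":0,"rz":-0.116}]'; done
python3 -m jog '[{"hand":0,"dx":0,"dy":0,"dz":0,"rx":0,"ry":0,"rz":-0.116},{"hand":0,"dx":0,"dy":0,"dz":0,"rx":0,"ry":0,"rz":-0.116},{"hand":0,"dx":0,"dy":0,"dz":0,"rx":0,"ry":0,"rz":-0.116},{"hand":0,"dx":0,"dy":0,"dz":0,"rx":0,"ry":0,"rz":-0.116},{"hand":0,"dx":0,"dy":0,"dz":0,"rx":0,"ry":0,"rz":-0.116}]'
python3 -m jog '[{"hand":0,"dx":0,"dy":0,"dz":0,"rx":0,"ry":0,"rz":0},{"hand":0,"dx":0,"dy":0,"dz":0,"rx":0,"ry":0,"rz":0}]'
```

```text
clock: 8.27
position: [479.9, 81.3, 181.3]
ee_rot: [0.758, 0.652, -0.0, -0.0]
contact_force: [-0.1, 1.2, 0.7]
gripper_width: -0.2
clock: 8.68
position: [481.3, 81.1, 181.7]
ee_rot: [0.537, 0.843, 0.0, 0.0]
contact_force: [1.4, 0.1, 0.1]
gripper_width: 0.1
clock: 9.1
position: [481.4, 80.9, 181.6]
ee_rot: [0.274, 0.962, 0.0, 0.0]
contact_force: [-0.3, 0.2, -0.3]
gripper_width: 0.4
clock: 9.52
position: [481.4, 80.9, 181.6]
ee_rot: [-0.013, 1.0, 0.0, 0.0]
contact_force: [0.5, 0.4, 0.1]
gripper_width: -0.3
clock: 9.68
position: [481.8, 81.0, 181.6]
ee_rot: [-0.008, 1.0, 0.0, 0.0]
contact_force: [-0.6, -0.1, -0.2]
gripper_width: -0.4
```

```bash
python3 -m jog '[{"hand":0,"dx":0,"dy":0,"dz":40,"rx":0,"ry":0,"rz":0},{"hand":0,"dx":0,"dy":0,"dz":40,"rx":0,"ry":0,"rz":0},{"hand":0,"dx":0,"dy":0,"dz":40,"rx":0,"ry":0,"rz":0},{"hand":0,"dx":0,"dy":0,"dz":31,"rx":0,"ry":0,"rz":0},{"hand":0,"dx":0,"dy":0,"dz":0,"rx":0,"ry":0,"rz":0}]'
python3 -m jog '[{"hand":0,"dx":0,"dy":5,"dz":0,"rx":0,"ry":0,"rz":0},{"hand":0,"dx":0,"dy":4,"dz":0,"rx":0,"ry":0,"rz":0},{"hand":0,"dx":0,"dy":3,"dz":0,"rx":0,"ry":0,"rz":0}]'
python3 -m jog '[{"hand":0,"dx":1.4,"dy":4.9,"dz":0,"rx":0,"ry":0,"rz":0.1},{"hand":0,"dx":1.4,"dy":4.9,"dz":0,"rx":0,"ry":0,"rz":0.1},{"hand":0,"dx":1.4,"dy":4.9,"dz":0,"rx":0,"ry":0,"rz":0.1},{"hand":0,"dx":1.4,"dy":4.9,"dz":0,"rx":0,"ry":0,"rz":0.1},{"hand":0,"dx":1.4,"dy":4.9,"dz":0,"rx":0,"ry":0,"rz":0.1}]'; python3 - <<'E'
from h import *
d,K,D,R,t=cam("side")
cv2.imwrite("pics/d6.png",cv2.resize(d["img"][165:250,215:335,::-1],None,fx=6.5,fy=6.5,interpolation=cv2.INTER_CUBIC))
E
```

```text
clock: 10.1
position: [478.0, 79.1, 25.1]
ee_rot: [-0.008, 1.0, -0.003, -0.006]
contact_force: [-0.5, -1.1, 0.7]
gripper_width: -0.1
clock: 10.35
position: [484.1, 94.4, 32.6]
ee_rot: [-0.01, 1.0, 0.001, 0.002]
contact_force: [1.1, -3.0, -1.9]
gripper_width: -0.2
clock: 10.77
position: [480.8, 118.8, 32.6]
ee_rot: [0.241, 0.971, 0.001, 0.001]
contact_force: [0.3, -3.9, 0.5]
gripper_width: 0.1
```

View pics/d6.png

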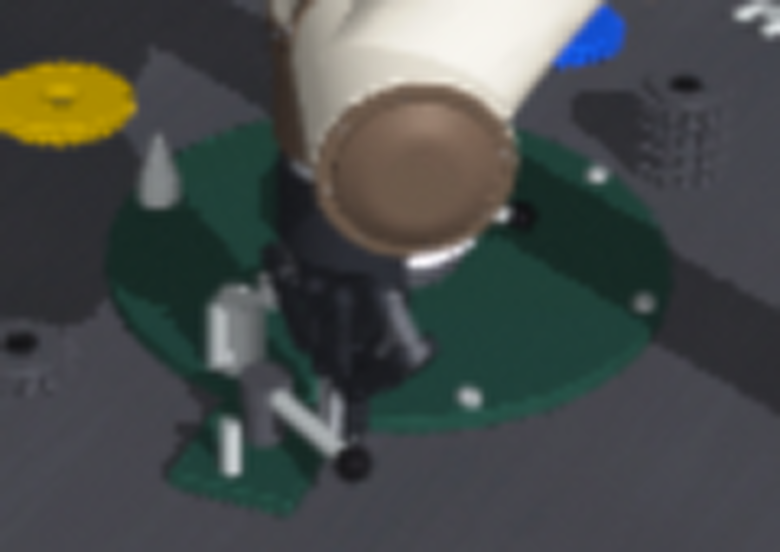

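```bash
python3 -m jog '[{"hand":0,"dx":1.4,"dy":4.9,"dz":0,"rx":0,"ry":0,"rz":0.1},{"hand":0,"dx":1.4,"dy":4.9,"dz":0,"rx":0,"ry":0,"rz":0.1},{"hand":0,"dx":1.4,"dy":4.9,"dz":0,"rx":0,"ry":0,"rz":0.1},{"hand":0,"dx":1.4,"dy":4.9,"dz":0,"rx":0,"ry":0,"rz":0.1},{"hand":0,"dx":1.4,"dy":4.9,"dz":0,"rx":0,"ry":0,"rz":0.1}]'
python3 -m jog '[{"hand":0,"dx":1.4,"dy":4.9,"dz":0,"rx":0,"ry":0,"rz":0.1},{"hand":0,"dx":0.9,"dy":2.9,"dz":0,"rx":0,"ry":0,"rz":0.06},{"hand":0,"dx":0.5,"dy":1.5,"dz":0,"rx":0,"ry":0,"rz":0.03},{"hand":0,"dx":0,"dy":0,"dz":0,"rx":0,"ry":0,"rz":0}]'
```

```text
clock: 11.23
position: [489.7, 141.7, 32.1]
ee_rot: [0.472, 0.881, 0.0, 0.0]
contact_force: [-2.6, -0.5, 1.4]
gripper_width: 0.0
clock: 11.57
position: [496.9, 149.3, 32.0]
ee_rot: [0.552, 0.834, 0.001, 0.0]
contact_force: [-1.7, -0.4, 0.7]
gripper_width: 0.0
```

```bash
python3 -m jog '[{"hand":0,"dx":0.5,"dy":1.5,"dz":0,"rx":0,"ry":0,"rz":0.03},{"hand":0,"dx":0.5,"dy":1.5,"dz":0,"rx":0,"ry":0,"rz":0.03},{"hand":0,"dx":0,"dy":0,"dz":0,"rx":0,"ry":0,"rz":0}]'
python3 -m jog '[{"hand":0,"dx":0.5,"dy":1.5,"dz":0,"rx":0,"ry":0,"rz":0.03},{"hand":0,"dx":0.3,"dy":1.0,"dz":0,"rx":0,"ry":0,"rz":0.02},{"hand":0,"dx":0,"dy":0,"dz":0,"rx":0,"ry":0,"rz":0}]'
```

```text
clock: 11.82
position: [499.1, 151.1, 31.6]
ee_rot: [0.577, 0.817, 0.001, 0.0]
contact_force: [-1.2, 0.2, 1.2]
gripper_width: 0.0
clock: 12.07
position: [501.3, 152.5, 31.0]
ee_rot: [0.597, 0.802, 0.001, 0.0]
contact_force: [-1.6, 0.2, 0.6]
gripper_width: 0.1
```

Force not up yet; keep pressing in small steps.

```bash
python3 -m jog '[{"hand":0,"dx":0,"dy":1,"dz":0,"rx":0,"ry":0,"rz":0.01},{"hand":0,"dx":0,"dy":1,"dz":0,"rx":0,"ry":0,"rz":0.01},{"hand":0,"dx":0,"dy":0,"dz":0,"rx":0,"ry":0,"rz":0}]'
python3 -m jog '[{"hand":0,"dx":0,"dy":1,"dz":0,"rx":0,"ry":0,"rz":0},{"hand":0,"dx":0,"dy":1,"dz":0,"rx":0,"ry":0,"rz":0},{"hand":0,"dx":0,"dy":0,"dz":0,"rx":0,"ry":0,"rz":0}]'
```

```text
clock: 12.32
position: [501.9, 152.3, 30.2]
ee_rot: [0.606, 0.796, -0.001, -0.001]
contact_force: [-4.8, 0.1, 3.6]
gripper_width: -0.1
clock: 12.57
position: [502.1, 152.0, 29.8]
ee_rot: [0.606, 0.796, -0.003, -0.002]
contact_force: [-8.6, -0.4, 5.2]
gripper_width: 0.1
```

```bash
python3 -m jog '[{"hand":0,"dx":0,"dy":1,"dz":0,"rx":0,"ry":0,"rz":0},{"hand":0,"dx":0,"dy":1,"dz":0,"rx":0,"ry":0,"rz":0},{"hand":0,"dx":0,"dy":0,"dz":0,"rx":0,"ry":0,"rz":0}]'
python3 -m jog '[{"hand":0,"dx":0,"dy":-20,"dz":0,"rx":0,"ry":0,"rz":0},{"hand":0,"dx":0,"dy":0,"dz":-10,"rx":0,"ry":0,"rz":0},{"hand":0,"dx":0,"dy":0,"dz":-40,"rx":0,"ry":0,"rz":0},{"hand":0,"dx":0,"dy":0,"dz":-40,"rx":0,"ry":0,"rz":0},{"hand":0,"dx":0,"dy":0,"dz":-40,"rx":0,"ry":0,"rz":0}]'
python3 -m jog '[{"hand":0,"dx":0,"dy":20,"dz":-40,"rx":0,"ry":0,"rz":0},{"hand":0,"dx":0,"dy":40,"dz":0,"rx":0,"ry":0,"rz":0},{"hand":0,"dx":0,"dy":40,"dz":0,"rx":0,"ry":0,"rz":0},{"hand":0,"dx":0,"dy":0,"dz":0,"rx":0,"ry":0,"rz":0},{"hand":0,"dx":0,"dy":0,"dz":0,"rx":0,"ry":0,"rz":0}]'; python3 - <<'E'
from h import *
d,K,D,R,t=cam("wrist")
cv2.imwrite("pics/w7.png",d["img"][:,:,::-1])
np.savez("w7.npz",K=K,D=D,R=R,t=t)
d,K,D,R,t=cam("scene")
cv2.imwrite("pics/s7.png",d["img"][:,:,::-1])
E
```

```text
clock: 12.82
position: [502.2, 151.8, 29.5]
ee_rot: [0.606, 0.795, -0.005, -0.003]
contact_force: [-12.9, -0.2, 7.9]
gripper_width: 0.1
clock: 13.23
position: [488.3, 148.7, 162.3]
ee_rot: [0.605, 0.796, 0.001, 0.001]
contact_force: [0.6, -0.1, -0.3]
gripper_width: -0.2
clock: 13.65
position: [584.4, 175.2, 196.3]
ee_rot: [0.606, 0.796, -0.0, 0.0]
contact_force: [-0.5, 0.0, -0.7]
gripper_width: -0.1
```

View pics/w7.png

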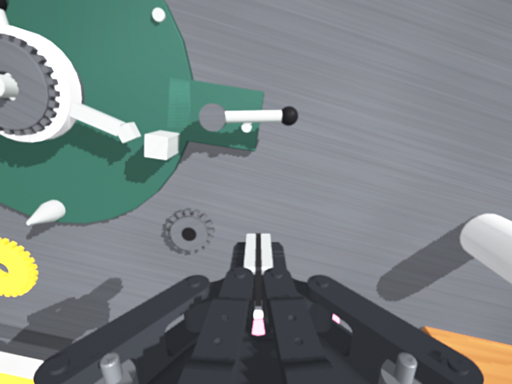

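View pics/s7.png

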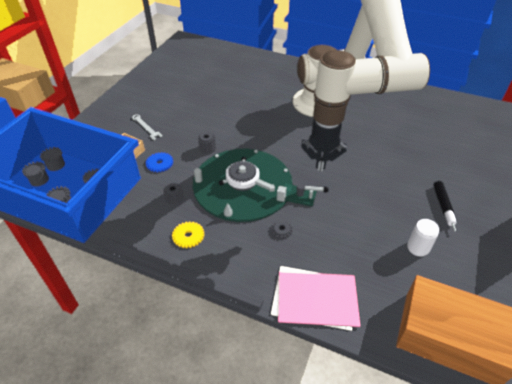

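```bash
python3 - <<'E'
from h import *
w=np.load("w7.npz");a=[w[k] for k in "KDRt"]
b=ray(*a,(289,116),43)[:2];p=ray(*a,(211.5,117),51)[:2];d=b-p
print(b,p,np.degrees(np.arctan2(d[1],d[0])))
q=ray(*a,(138,132),49)[:2]; s=ray(*a,(164,146),57)[:2]; h=np.array([553.2,-86.7])
for v in (q-h,s-h): print(np.degrees(np.arctan2(v[1],v[0])))
print(arm.read_state()["contact_force"]); arm.job_done()
E
```

```text
[508.01741057 188.71116056] [530.19067759 110.81887387] 105.88983850400771
84.18858948102543
83.3498803742633
[-0.34854865 -0.35043878  0.32905834]
the job is handed in; nothing more can be done
```

The sprocket turntable now points at the square post and the clamp lever is over against its stop. I handed the job in at about 14 s on the robot's clock, with the arm raised clear and touching nothing.

- **Turntable:** I pushed the long arm clockwise by about 52° with the shut fingertips, in two pushes, looking from above in between. After the second push the overhead picture put the arm at 81.2° and the post at 81.5°, a gap of about 0.3°. A rougher check after the clamp push, with the post near the edge of the picture, gave 84.2° and 83.3°. That is 0.9° apart and on the other side, with both readings shifted by the coarse pixel picks. I read it as agreeing within its accuracy, but it is less certain than the first.
- **Clamp:** I pushed the lever away from the turntable until it stopped moving and the force rose to about 15 N. The last wrist picture shows it lying against the stop pin at 105.9°; I expected 106° when locked.
- **Surroundings:** The sprocket stayed on its spindle. In the last scene picture nothing else looked moved. The stack to the right of the turntable (pixel 172, 190) was in shadow there, so I could only partly see it; the arm never went near it.

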